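Hitch the quick coupler onto the ball of the spring nest and latch it

ROBOT

A 6-joint arm with a two-finger parallel gripper is mounted at the origin on the work surface. World frame = base frame: x ahead of the robot, y to its left, z up, the work surface at z = 0. Lengths are in m, angles in degrees, forces in N, time in s.
With the tool pointing down it reaches from about 0.375 to 0.9 m from the base axis. Payload 3.1 kg.
Tool frame: the origin (TCP) lies on the centre line of the jaws, within the pads' length; the fingertips stand 22 mm ahead of it and the grasp point (between the pads) lies 3 mm ahead of it; y points along the fingers, z is the direction in which the jaws open and shut, and the axes are right-handed (so a half turn about y gives the same grasp; the last joint's range is limited). The gripper opens to 87 mm and grips with 3 to 60 N. Pads are 19 mm wide; open, the fingers measure 117 mm over their backs; the gripper's body (75 mm by 190 mm) begins 51 mm behind the grasp point.
Start: joints at [-85.227, 30.224, 82.088, -0, 67.689, -10.227], TCP at [0.162, -0.604, 0.245] pointing down, gripper open.
Joint ranges: [-176.69, 176.69], [-43.24, 126.21], [12.49, 139.97], [-82, 262], [0, 151.66], [-163.58, 163.58]. Speed limits (degrees/s): [159.86, 159.86, 180, 180, 180, 180].

INTERFACE

Orientations are given as a 3x3 rotation matrix whose columns are the frame's x, y, z axes.
In Python, from rig import bot gives the robot as it stands.
- The arm moves only by the tool jog_arm, never from a script. Its argument "motion" is one flat list of numbers, 6 for each row, row after row: the shift along the tool's x, y, z in mm, then the turn, a rotation vector about the tool's x, y, z in degrees. A call has 1 to 20 rows; each row is the pose to reach, as a shift and turn from the pose commanded when the call began, along the tool's axes at that moment; what a row does not reach only later rows make up. A row lasts 1/8 s, in which the tool goes at most 62.5 mm and 10.7 degrees, less where a joint would pass 70% of its speed; a pose out of reach is approached as far as the arm can. A call with a gripper value outside its range is refused whole. "gripper" is the opening, from 0 (shut) to 1 (fully open), set as the call begins (left out, the last holds). The fingers move at their own pace and stop on an object; the grip force is fixed at half the most. Time passes only in rows, so rows that repeat a pose let the fingers close. It gives the time, the measured TCP pose, the force and the opening at its end, in the units of the state.
- bot.read_state(): the state, without advancing time (a new reading comes with each control period).
- bot.capture(name): name is "scene" or "top" or "wrist"; returns (picture, depth): 400x640x3 uint8, red, green, blue; 400x640 float32, m along the optical axis (not along the pixel's ray), 0 where there is no reading.
- bot.get_calibration(name): a dict with "mtx" (3x3 intrinsics, pixels), "k1" (the pictures are not rectified: a ray, as slopes to the right and down, at radius r is drawn at 1 + k1 r^2 times it, then the intrinsics apply), "pose" (4x4, takes a point from camera to world coordinates); the wrist camera has in their place "hand_eye" (4x4, takes a point from camera to tool coordinates, whose origin is the TCP and whose axes are the tool frame's). Camera axes: x right, y up, looking along -z (the intrinsics and any distortion apply to the point x, -y, -z); pixel columns grow to the right and rows downward; lengths in m; the calibration is good to about 2 mm. A picture is of the moment at which its call begins: read the wrist's pose just before it. get_calibration takes no time and is no camera call.
- bot.hand_in(): hands the job in, once; it reports no verdict.
The state is a dict: "time_s": time; "joint_positions": joint angles; "qvel": joint speeds; "tau": joint torques, N m; "position": TCP position; "tcp_rot": TCP orientation; "force": force on the tool from outside, world axes, zero at the start; "moment": the same for the moment, N m; "opening": opening from 0.0 (shut) to 1.0 (fully open).
Only numpy, scipy, OpenCV 4.12 (cv2) and the standard library are available. Lean on these libraries where they do the work, as an engineer would, in place of code of your own. Each camera call takes 0.05 s, during which the arm holds its last target.

TASK

Pick up the white quick coupler and lower it onto the steel ball of the jig, its tail between the two black cheeks, and press it down until it clicks fully home and lies level; then let go of it. After that press its orange lever all the way down to latch it, and leave it there. The nest is spring-cushioned: be gentle, never load it with more than about 30 N, and leave the other things on the bench as they are.

Things in the scene. Friction and masses are not known exactly. Their poses are not given: they have to be found in the camera images.
- jig: Fixed jig: dark steel base 230 x 100 x 12 mm; on it a column with an aluminium nest (plate 180 x 66 mm) bearing an upright steel ball 30 mm across on a 14 mm neck. Origin: on the bench right under the ball's centre; z up, x from tail rest to ball. The column's height differs each time and is not reported: the ball's centre is 67 to 103 mm above the origin, the nest's plate 27 mm below the ball's centre.
- jig_tail (a point): On the bench under the black tail rest, 120 mm behind the ball (jig -x). Top of the rest: 17 mm below the ball's centre; cheeks 32 mm apart, 30 mm long, 14 mm high. The nest, with ball and rest, is sprung: it stays up to about 3 N of load, then sinks about 1 mm per further 8 N, 8 mm at most.
- coupler: White moulded quick coupler, about 0.25 kg, standing on the bench. Origin: on its underside, under its ball cup's centre; x forward, z up. A bar 24 mm wide runs back to a tail foot at x = -110 to -130 mm, level with the underside. Fully home it is level, x along the jig's x, its origin 17 mm below the ball's centre (ball against the cup's roof), the foot on the tail rest.
- coupler_grip (a point): Centre of the coupler's housing (44 x 44 mm, 42 mm high, cup 32 mm wide open below), 21 mm above its underside; axes as the coupler's; grip it across its y sides. Two sprung nubs in the cup hold the ball back: under its own weight the coupler stops about 14 mm too high; about 6 to 9 N of push takes it past them and it clicks down; once home the force climbs again.
- lever (a joint): Angle of the coupler's orange latch lever, rad: 0 = up, about 40 degrees above level; 0.70 = pressed level against its stop, latched. Starts at 0 to 0.12, is stiff (0.25 N m) and stays where it is left. Hinge across the coupler at x = -30 mm, 31 mm above its underside; the 78 mm lever points to the tail and up; pressed straight down it slides under the finger, along its arc it does not; its hook swings under the ball.
- lever_pad (a point): Top face of the orange thumb pad (20 x 26 mm) near the lever's tip, 72 mm from the hinge; moves with the lever.
- handle_a: Loose black loop handle, 155 mm long, bystander; origin under its middle.
- handle_b: Loose black loop handle, 155 mm long, bystander; origin under its middle.
- elbow_a: Loose white pipe elbow, 70 x 58 mm, 32 mm high, bystander; origin under its bend.
- elbow_b: Loose white pipe elbow, 70 x 58 mm, 32 mm high, bystander; origin under its bend.
- screwdriver: Loose hand screwdriver with a grey handle lying down, bystander; origin under its middle.
- spare_stud: Loose steel pin 24 mm across, 35 mm high, standing, bystander; origin under it.
- screw_tray: Small blue tray 90 x 120 x 28 mm, bystander; origin under its centre.
There are look-alikes about, which are no part of the job. What is shaped like the coupler but green is not meant. Leave any yellow look-alike of the jig alone.

How it is judged:
By the outcome, as a careful person would: the job done as asked, in the order asked, and still so for the second after the job is handed in, with the robot touching nothing.
It also fails if it takes over 67 s, if anything falls off the work surface, if the arm or the gripper's body presses on something with over 40 N, if the wrist force passes 120 N, or if a joint passes its speed limit or range.

## Working session

There is one attempt and no reset: what is moved stays moved. The work goes in short steps, Python scripts to look and compute and a tool call to move; the robot and the scene stay as the last step left them, time stands still between calls to the robot, and variables do not carry over. Pictures are saved under pics/ and viewed, and the job is handed in when it is done.

Besides the shell and the picture viewer there is one more tool, called after "Call:" by a JSON object that holds its "name" and its "arguments", one argument or row to a line. jog_arm: Moves the arm, as the interface text tells. Its arguments: {"type":"object","properties":{"motion":{"type":"array","items":{"type":"number"}},"gripper":{"type":"number"}},"required":["motion"]}

```bash
mkdir -p pics; ls
cat > h.py <<'E'
import numpy as np, cv2
from rig import bot
def cap(name,fn=None):
    st=bot.read_state()
    im,d=bot.capture(name); c=bot.get_calibration(name)
    if 'pose' in c: P=np.array(c['pose'])
    else:
        T=np.eye(4);T[:3,:3]=np.array(st['tcp_rot']);T[:3,3]=st['position'];P=T@np.array(c['hand_eye'])
    np.savez(f'{fn or name}.npz',im=im,d=d,P=P,K=np.array(c['mtx']),k1=c['k1'])
    cv2.imwrite(f'pics/{fn or name}.png',im[:,:,::-1])
    return im,d,P,np.array(c['mtx']),c['k1']
def load(fn):
    z=np.load(fn+'.npz');return z['im'],z['d'],z['P'],z['K'],float(z['k1'])
def cloud(d,P,K,k1):
    H,W=d.shape
    v,u=np.mgrid[0:H,0:W].astype(float)
    pts=np.stack([u.ravel(),v.ravel()],1)[:,None]
    n=cv2.undistortPoints(pts,K,np.array([k1,0,0,0,0.]))[:,0]
    z=d.ravel()
    c=np.stack([n[:,0]*z,-n[:,1]*z,-z],1)
    w=c@P[:3,:3].T+P[:3,3]
    w[z==0]=np.nan
    return w.reshape(H,W,3)
def proj(p,P,K,k1):
    c=(np.atleast_2d(p)-P[:3,3])@P[:3,:3]
    n=np.stack([c[:,0]/-c[:,2],-c[:,1]/-c[:,2]],1)
    r2=(n**2).sum(1,keepdims=True);n=n*(1+k1*r2)
    return n@K[:2,:2].T+K[:2,2]
def st():
    s=bot.read_state();print({k:np.round(s[k],3).tolist() for k in s if k not in('qvel','tau')});return s
E
python3 - <<'E'
from h import *
st()
for n in('scene','top','wrist'):
    _,_,P,K,k=cap(n,n+'0');print(n,P.round(3).tolist(),K.tolist(),k)
E
```

```text
pics
{'time_s': 0.0, 'joint_positions': [-85.227, 30.279, 82.156, 0.0, 67.688, -10.226], 'position': [0.162, -0.603, 0.244], 'tcp_rot': [[-0.966, -0.0, 0.259], [-0.259, 0.002, -0.966], [-0.0, -1.0, -0.002]], 'force': [0.093, -0.092, 0.351], 'moment': [0.011, 0.025, -0.006], 'opening': 1.0}
scene [[0.863, -0.327, 0.385, 1.05], [0.504, 0.521, -0.688, -0.868], [0.025, 0.788, 0.615, 0.822], [0.0, 0.0, 0.0, 1.0]] [[448.948351127378, 0.0, 312.7103005419938], [0.0, 448.948351127378, 196.1340338068182], [0.0, 0.0, 1.0]] -0.036444206648031295
top [[0.012, 0.982, -0.188, 0.36], [-1.0, 0.014, 0.01, -0.004], [0.013, 0.188, 0.982, 1.324], [0.0, 0.0, 0.0, 1.0]] [[442.29742681729516, 0.0, 323.6763934159124], [0.0, 442.29742681729516, 199.81884105412385], [0.0, 0.0, 1.0]] -0.10480622315255128
wrist [[0.26, 0.933, 0.251, 0.229], [-0.966, 0.251, 0.065, -0.584], [-0.002, -0.259, 0.966, 0.384], [0.0, 0.0, 0.0, 1.0]] [[285.0047551272902, 0.0, 320.6194851276566], [0.0, 285.0047551272902, 200.45293044668298], [0.0, 0.0, 1.0]] 0.00816476763268295
```

View pics/scene0.png

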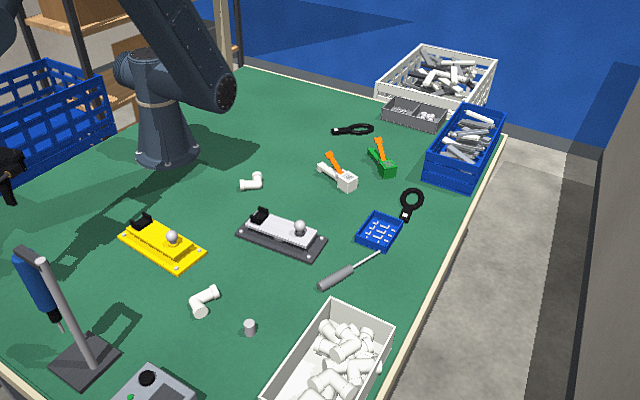

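View pics/top0.png

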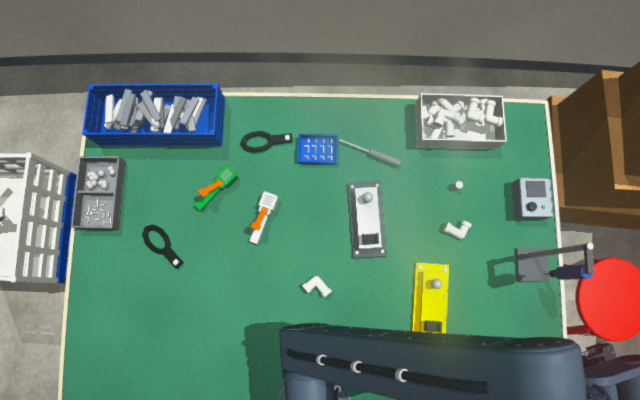

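View pics/wrist0.png

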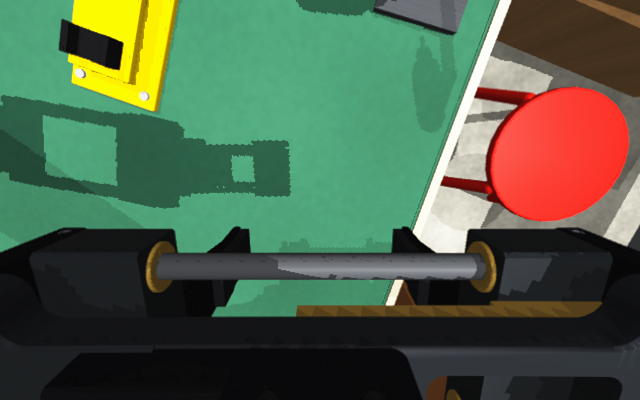

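The coupler candidates are the white one (top 263,215; scene 340,175) and the green look-alike (top 215,190; scene 383,155). The jig candidates are the dark steel one with the aluminium nest (top 367,220; scene 285,235) and the yellow look-alike (top 431,300; scene 165,242). I choose the white coupler and the dark jig, and will check both in one close crop.

Run:
```python
from h import *
im,d,P,K,k=load('top0');W=cloud(d,P,K,k)
a=cv2.resize(im[180:255,190:400],None,fx=3.8,fy=3.8,interpolation=cv2.INTER_CUBIC)
im2,d2,P2,K2,k2=load('scene0');W2=cloud(d2,P2,K2,k2)
b=cv2.resize(im2[135:270,230:410],None,fx=4,fy=4,interpolation=cv2.INTER_CUBIC)[:,:800]
b=cv2.resize(b,None,fx=.55,fy=.55)
c=np.zeros((a.shape[0]+b.shape[0],800,3),np.uint8);c[:a.shape[0],:a.shape[1]]=a[:,:800];c[a.shape[0]:,:b.shape[1]]=b
cv2.imwrite('pics/crop1.png',c[:,:,::-1])
for n,(uu,vv),WW in[('ball',(367,197),W),('rest',(370,240),W),('house',(268,199),W),('foot',(255,239),W),('ballS',(300,226),W2),('houseS',(347,176),W2),('plateS',(280,231),W2),('table',(330,270),W),('tableS',(330,300),W2)]:
    print(n,WW[vv-1:vv+2,uu-1:uu+2].reshape(-1,3).mean(0).round(4))
```

```text
ball [ 0.6072 -0.1409  0.0827]
rest [ 0.4867 -0.152   0.054 ]
house [0.6049 0.1471 0.0431]
foot [0.4878 0.1833 0.0261]
ballS [ 0.6191 -0.1565  0.0788]
houseS [0.6003 0.1443 0.0427]
plateS [ 0.5646 -0.1651  0.0425]
table [ 0.4014 -0.0389  0.    ]
tableS [ 0.7913 -0.3165  0.0739]
```

View pics/crop1.png

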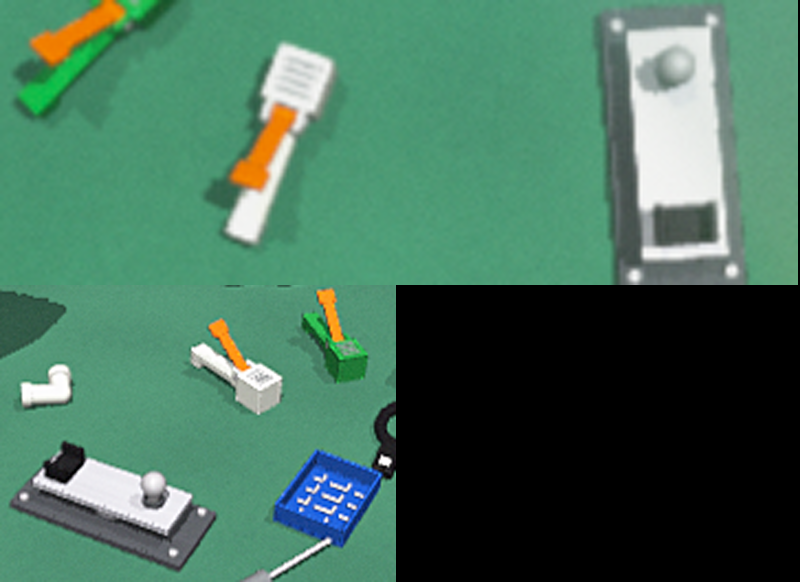

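```bash
cat >> h.py <<'E'
from scipy.optimize import least_squares
def sphere(W,c0,zmin,rad=0.03,r=0.015):
    p=W.reshape(-1,3);p=p[np.isfinite(p).all(1)]
    m=(np.hypot(p[:,0]-c0[0],p[:,1]-c0[1])<rad)&(p[:,2]>zmin)
    p=p[m];s=least_squares(lambda c:np.linalg.norm(p-c,axis=1)-r,[*c0,zmin],loss='soft_l1',f_scale=.001)
    return s.x,len(p),np.std(s.fun)
def rect(W,c0,z0,z1,rad):
    p=W.reshape(-1,3);p=p[np.isfinite(p).all(1)]
    m=(np.hypot(p[:,0]-c0[0],p[:,1]-c0[1])<rad)&(p[:,2]>z0)&(p[:,2]<z1)
    p=p[m];b=cv2.minAreaRect((p[:,:2]*1000).astype(np.float32))
    return b,np.median(p[:,2]),len(p)
E
python3 - <<'E'
from h import *
for n in('top0','scene0'):
    im,d,P,K,k=load(n);W=cloud(d,P,K,k)
    print(n,'ball',sphere(W,(.612,-.155),.066))
    print(' plate',rect(W,(.56,-.15),.035,.050,.13))
    print(' base',rect(W,(.56,-.15),.006,.018,.15))
    print(' house',rect(W,(.603,.147),.036,.048,.035))
    # white pixels of coupler
    hsv=cv2.cvtColor(im,cv2.COLOR_RGB2HSV);
    m=((hsv[...,1]<60)&(hsv[...,2]>120)&(W[...,2]>.012)&(abs(W[...,0]-.55)<.1)&(abs(W[...,1]-.16)<.07))
    p=W[m];print(' coupler white',cv2.minAreaRect((p[:,:2]*1000).astype(np.float32)),len(p))
    m=((hsv[...,0]<20)&(hsv[...,1]>150)&(hsv[...,2]>120)&(abs(W[...,0]-.55)<.1)&(abs(W[...,1]-.16)<.07))
    p=W[m];print(' lever',p[p[:,2].argsort()[-5:]].mean(0),len(p))
E
```

```text
top0 ball (array([ 0.61118128, -0.14302165,  0.06987832]), 84, np.float64(0.0017517527662019423))
 plate (((556.4886474609375, -146.90655517578125), (180.5060577392578, 66.8702163696289), 4.041794300079346), np.float64(0.0427611075852351), 1112)
 base (((561.8536987304688, -143.9442138671875), (256.1492004394531, 284.0010986328125), 87.62149810791016), np.float64(0.012142715999557296), 1202)
 house (((597.280517578125, 150.1717987060547), (44.41868209838867, 56.1583137512207), 70.18659973144531), np.float64(0.04260389181485469), 252)
 coupler white ((551.7898559570312, 166.3755645751953), (44.76845169067383, 152.73849487304688), 70.18659973144531) 445
 lever [0.51457145 0.17749752 0.08676158] 146
scene0 ball (array([ 0.61132873, -0.14719589,  0.06975013]), 103, np.float64(0.0017166073015390483))
 plate (((557.4292602539062, -152.37625122070312), (181.25038146972656, 69.59915924072266), 4.448704719543457), np.float64(0.04219939983184501), 1092)
 base (((557.02587890625, -154.8726348876953), (233.33802795410156, 101.6124267578125), 5.518336296081543), np.float64(0.011512547567601339), 1265)
 house (((597.8422241210938, 144.738037109375), (48.34273910522461, 60.37580871582031), 72.77049255371094), np.float64(0.04143297005444496), 176)
 coupler white ((551.2186279296875, 158.12448120117188), (49.44779586791992, 157.05853271484375), 73.60101318359375) 468
 lever [0.51904011 0.17482498 0.08376716] 128
```

Call:
{"name": "jog_arm", "arguments": {
  "motion": [-20, 0, -25, 0, 1, 0, -55, 0, -65, 0, 3, 0, -95, 0, -115, 0, 6, 0, -135, 0, -165, 0, 8, 0, -175, 0, -215, 0, 11, 0, -215, 0, -265, 0, 13, 0, -255, 0, -315, 0, 16, 0, -295, 5, -365, 0, 18, 0, -335, 10, -415, 0, 21, 0, -375, 15, -465, 0, 23, 0, -415, 20, -515, 0, 26, 0, -455, 25, -565, 0, 28, 0, -490, 30, -605, 0, 30, 0, -520, 38, -640, 0, 32, 0, -538, 44, -662, 0, 33, 0, -538, 44, -662, 0, 33, 0, -538, 44, -662, 0, 33, 0]
}}

```text
time_s: 2.28
position: [0.5094, 0.1745, 0.2003]
tcp_rot: [[-0.951, -0.001, -0.309], [0.309, -0.001, -0.951], [0.001, -1.0, 0.001]]
force: [-0.5, -0.0, -0.1]
opening: 0.999
```

Run:
```python
from h import *
st();cap('wrist','w1')
```

```text
{'time_s': 2.275, 'joint_positions': [7.026, 27.021, 97.116, -0.028, 55.948, 115.024], 'position': [0.509, 0.175, 0.2], 'tcp_rot': [[-0.951, -0.001, -0.309], [0.309, -0.001, -0.951], [0.001, -1.0, 0.001]], 'force': [-0.458, -0.04, -0.054], 'moment': [0.052, 0.054, -0.02], 'opening': 0.999}
```

View pics/w1.png

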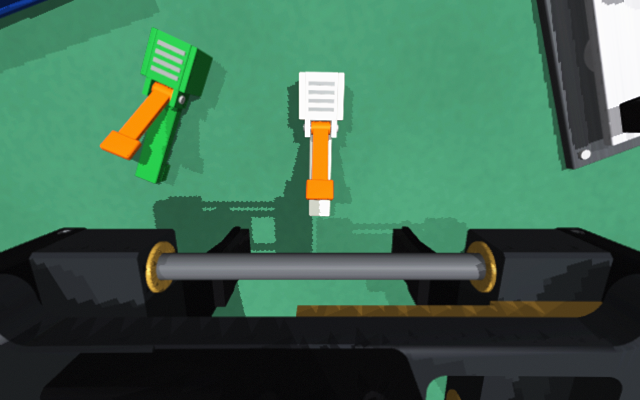

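The wrist view shows the white coupler centred: housing at (321,97), lever pad at (320,188), green look-alike at (165,90), dark jig at the right edge.

Run:
```python
from h import *
im,d,P,K,k=load('w1');W=cloud(d,P,K,k)
sub=W[60:130,285:360].reshape(-1,3);sub=sub[np.isfinite(sub).all(1)]
top=sub[(sub[:,2]>.036)&(sub[:,2]<.05)&(np.hypot(sub[:,0]-.603,sub[:,1]-.145)<.04)]
print(cv2.minAreaRect((top[:,:2]*1000).astype(np.float32)),np.median(top[:,2]),len(top))
# cols/rows of top
hsv=cv2.cvtColor(im,cv2.COLOR_RGB2HSV)
white=(hsv[...,1]<50)&(hsv[...,2]>110)
m=white&(W[...,2]>.01);m[:60]=0;m[225:]=0;m[:,:280]=0;m[:,360:]=0
p=W[m];print('white',cv2.minAreaRect((p[:,:2]*1000).astype(np.float32)),len(p))
s=bot.read_state();R=np.array(s['tcp_rot']);t=np.array(s['position'])
# express points in tool axes, along x (=-fwd) and z(lateral)
q=(top-t)@R*1000
print('housing tool x',np.percentile(q[:,0],[0,2,50,98,100]),'z',np.percentile(q[:,2],[0,2,50,98,100]))
hf=W[60:125,290:355];mm=white[60:125,290:355]&(hf[...,2]>.036)
for r in range(8,62,5):
    a=(hf[r][mm[r]]-t)@R*1000
    if len(a)>5: print(r+60,a[:,0].mean().round(1),a[:,2].min().round(1),a[:,2].max().round(1),(hf[r][mm[r]][:,2].mean()*1000).round(1))
m=(hsv[...,0]<20)&(hsv[...,1]>150)&(hsv[...,2]>120);m[:, :280]=0;m[:,360:]=0;m[230:]=0
pl=(W[m]-t)@R*1000;print('lever z extents along x')
for r in range(122,200,8):
    mr=m[r];a=(W[r][mr]-t)@R*1000
    if len(a):print(r,a.mean(0).round(1),a[:,2].min().round(1),a[:,2].max().round(1),(W[r][mr][:,2].mean()*1000).round(1))
m=white.copy();m[:200]=0;m[220:]=0;m[:,:290]=0;m[:,350:]=0
a=(W[m]-t)@R*1000;print('foot',a.mean(0),a[:,2].min(),a[:,2].max(),a[:,0].max(),(W[m][:,2].mean()))
```

```text
((595.2764282226562, 146.49588012695312), (43.51773452758789, 53.616127014160156), 70.90092468261719) 0.0419260927977364 2317
white ((549.077880859375, 162.4927215576172), (43.51773452758789, 151.39556884765625), 70.90092468261719) 2891
housing tool x [-117.33571717 -115.9825904   -93.39035022  -64.74051922  -63.70833901] z [-22.40057802 -21.41768311  -0.31137897  20.38865851  21.49054759]
73 -116.2 -21.5 21.0 41.9
78 -111.7 -21.8 21.0 41.9
83 -107.1 -21.7 21.2 42.6
88 -102.7 -21.8 21.3 42.0
93 -98.1 -21.9 21.4 42.2
98 -93.4 -21.9 20.4 42.0
103 -88.8 -22.1 20.7 41.7
108 -84.0 -22.1 20.7 42.3
113 -79.3 -22.3 20.8 41.9
118 -74.5 -22.4 21.0 41.8
lever z extents along x
122 [-70.7 165.5  -1.2] -10.5 8.0 34.9
130 [-62.7 161.8  -1.2] -10.5 8.0 38.6
138 [-55.  155.8  -1.2] -8.3 5.9 44.6
146 [-47.4 150.3  -1.2] -8.2 5.8 50.2
154 [-40.  144.9  -1.2] -8.1 5.8 55.6
162 [-32.9 139.1  -1.7] -9.0 5.7 61.4
170 [-25.8 133.8  -1.6] -8.9 5.6 66.7
178 [-18.8 129.1  -1.6] -8.8 5.6 71.4
186 [-11.7 126.1  -1.5] -14.4 14.6 74.4
194 [ -5.1 121.   -1.4] -14.2 14.7 79.5
foot [nan nan nan] nan nan nan nan
```

Call:
{"name": "jog_arm", "arguments": {
  "motion": [-40, 0, 0, 0, 0.5, 0, -80, 0, -0.5, 0, 1, 0, -95.5, 10, -0.5, 0, 1, 0, -95.5, 50, -0.5, 0, 1, 0, -95.5, 90, -0.5, 0, 1, 0, -95.5, 125, -0.5, 0, 1, 0, -95.5, 150, -0.5, 0, 1, 0, -95.5, 165, -0.5, 0, 1, 0, -95.5, 172, -0.5, 0, 1, 0, -95.5, 172, -0.5, 0, 1, 0, -95.5, 172, -0.5, 0, 1, 0],
  "gripper": 1
}}

```text
time_s: 3.7
position: [0.6018, 0.146, 0.0296]
tcp_rot: [[-0.946, 0.002, -0.326], [0.326, 0.0, -0.946], [-0.002, -1.0, -0.001]]
force: [0.5, -0.3, 0.4]
opening: 1.0
```

Run:
```python
from h import *
st();cap('wrist','w2');cap('scene','s2')
im=load('s2')[0];cv2.imwrite('pics/s2c.png',cv2.resize(im[90:250,230:430],None,fx=3.5,fy=3.5)[:,:,::-1])
```

```text
{'time_s': 3.7, 'joint_positions': [3.313, 46.578, 90.748, 0.002, 42.564, 112.31], 'position': [0.602, 0.146, 0.03], 'tcp_rot': [[-0.946, 0.002, -0.326], [0.326, 0.0, -0.946], [-0.002, -1.0, -0.001]], 'force': [0.536, -0.325, 0.382], 'moment': [0.078, 0.042, 0.058], 'opening': 1.0}
```

View pics/w2.png

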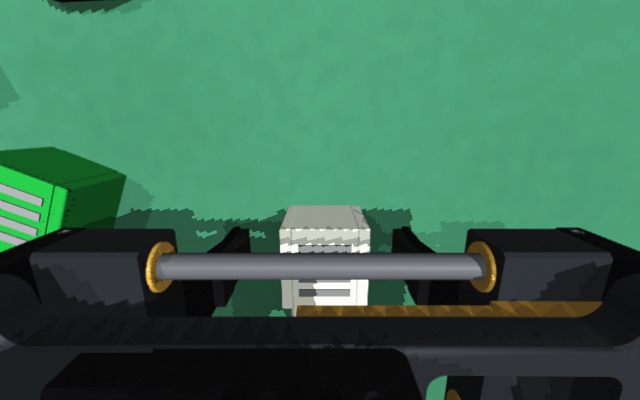

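View pics/s2c.png

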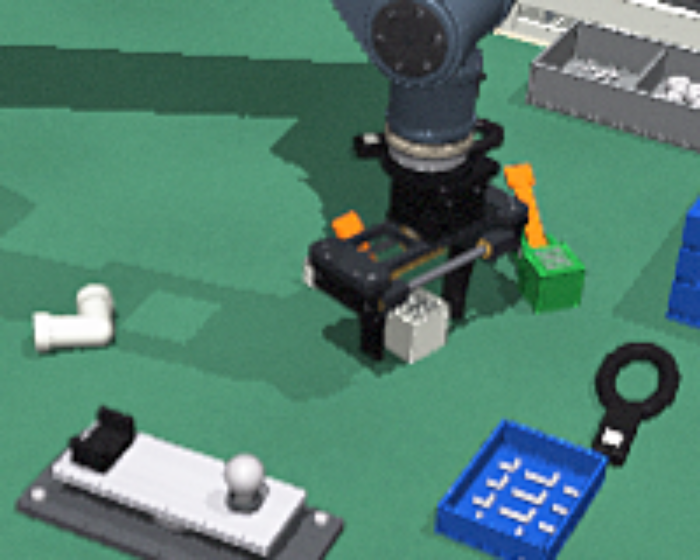

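The housing (325,270) stands between the fingers, clear of both. I'll close.

Call:
{"name": "jog_arm", "arguments": {
  "motion": [0, 0, 0, 0, 0, 0, 0, 0, 0, 0, 0, 0, 0, 0, 0, 0, 0, 0, 0, 0, 0, 0, 0, 0, 0, 0, 0, 0, 0, 0, 0, 0, 0, 0, 0, 0, 0, 0, 0, 0, 0, 0, 0, 0, 0, 0, 0, 0],
  "gripper": 0
}}

```text
time_s: 4.8
position: [0.601, 0.1458, 0.0285]
tcp_rot: [[-0.946, -0.0, -0.325], [0.325, -0.0, -0.946], [0.0, -1.0, 0.0]]
force: [-0.2, -1.9, -0.4]
opening: 0.499
```

Call:
{"name": "jog_arm", "arguments": {
  "motion": [0, -5, 0, 0, 0, 0, 0, -20, 0, 0, 0, 0, 0, -50, 0, 0, 0, 0, 0, -80, 0, 0, 0, 0, 0, -110, 0, 0, 0, 0, 0, -125, 0, 0, 0, 0, 0, -130, 0, 0, 0, 0, 0, -130, 0, 0, 0, 0, 0, -130, 0, 0, 0, 0]
}}

```text
time_s: 5.92
position: [0.6003, 0.1459, 0.1573]
tcp_rot: [[-0.945, -0.003, -0.326], [0.326, -0.0, -0.945], [0.002, -1.0, 0.001]]
force: [-0.9, -0.1, -3.1]
opening: 0.507
```

Run:
```python
from h import *
st();cap('wrist','w3');cap('scene','s3')
im=load('s3')[0];cv2.imwrite('pics/s3c.png',cv2.resize(im[50:250,230:430],None,fx=3,fy=3)[:,:,::-1])
```

```text
{'time_s': 5.925, 'joint_positions': [3.309, 35.777, 87.538, 0.001, 56.833, 112.314], 'position': [0.6, 0.146, 0.157], 'tcp_rot': [[-0.945, -0.003, -0.326], [0.326, -0.0, -0.945], [0.002, -1.0, 0.001]], 'force': [-0.895, -0.149, -3.126], 'moment': [0.023, -0.029, 0.009], 'opening': 0.507}
```

View pics/w3.png

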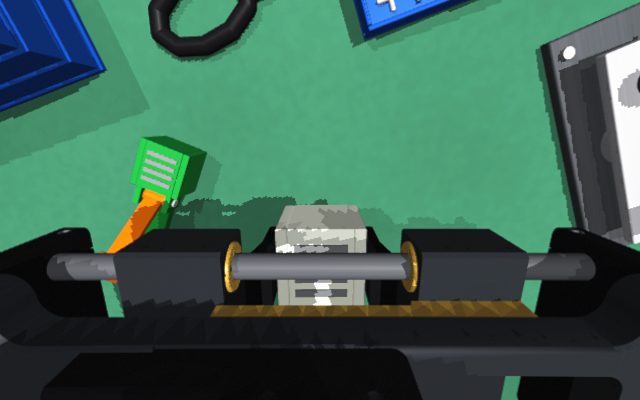

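View pics/s3c.png

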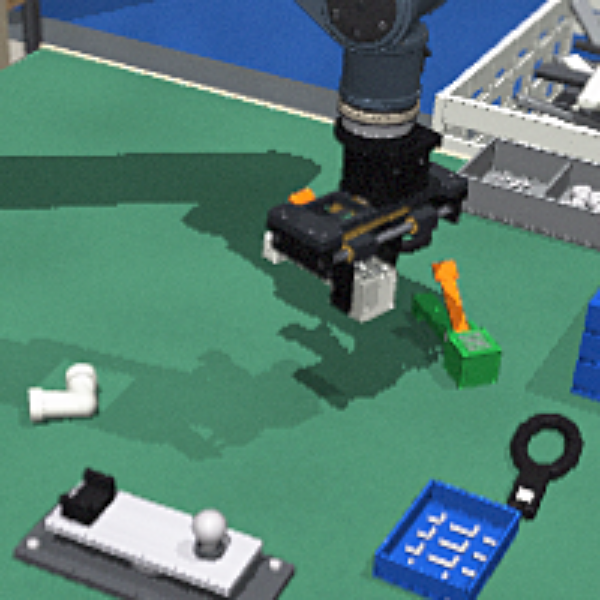

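Coupler is held: housing at (320,255) between the pads, 44 mm opening, about 2.5 N weight. Next I carry it to behind the ball and measure the jig with the same wrist camera.

Call:
{"name": "jog_arm", "arguments": {
  "motion": [-2, -2, 15, 0, -1, 0, -7, -5, 55, 0, -4, 0, -12, -7, 100, 0, -8, 0, -17, -10, 145, 0, -11, 0, -22, -10, 190, 0, -15, 0, -28, -10, 235, 0, -18, 0, -32, -10, 270, 0, -21, 0, -34, -10, 293, 0, -22.5, 0, -35, -10, 301, 0, -23, 0, -35, -10, 301, 0, -23, 0, -35, -10, 301, 0, -23, 0, -35, -10, 301, 0, -23, 0]
}}

```text
time_s: 7.52
position: [0.5363, -0.149, 0.1685]
tcp_rot: [[-0.997, -0.0, 0.071], [-0.071, 0.0, -0.997], [0.0, -1.0, -0.0]]
force: [0.1, 0.9, -3.4]
opening: 0.505
```

Run:
```python
from h import *
st();cap('wrist','w4');cap('scene','s4')
im,d,P,K,k=load('w4');W=cloud(d,P,K,k)
print('ball',sphere(W,(.611,-.145),.062,.025))
print('plate',rect(W,(.611,-.145),.036,.047,.07))
im=load('s4')[0];cv2.imwrite('pics/s4c.png',cv2.resize(im[100:300,200:400],None,fx=3,fy=3)[:,:,::-1])
```

```text
{'time_s': 7.525, 'joint_positions': [-27.033, 30.856, 96.179, 0.016, 52.981, 58.886], 'position': [0.536, -0.149, 0.169], 'tcp_rot': [[-0.997, -0.0, 0.071], [-0.071, 0.0, -0.997], [0.0, -1.0, -0.0]], 'force': [0.074, 0.875, -3.413], 'moment': [0.041, -0.048, 0.042], 'opening': 0.505}
ball (array([ 0.60872053, -0.14616826,  0.06926391]), 1111, np.float64(0.0004886120833396615))
plate (((592.4010009765625, -147.3459930419922), (102.16077423095703, 66.17915344238281), 3.9777846336364746), np.float64(0.04240977413210581), 6942)
```

View pics/w4.png

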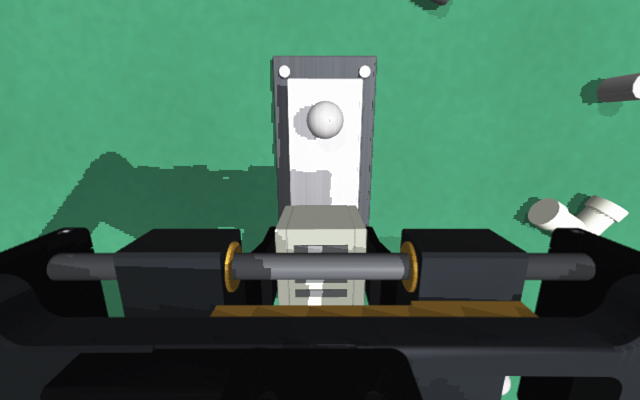

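View pics/s4c.png

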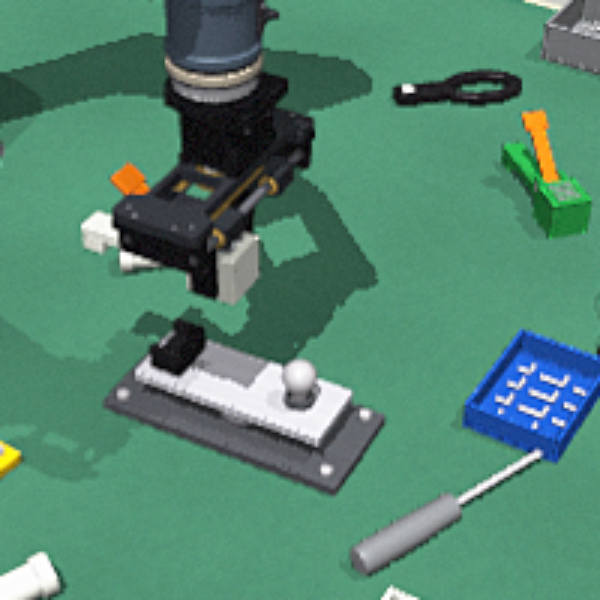

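The ball is at pixel (325,120), the jig points straight up the image, and the held housing is at (320,255). Next: the coupler's exact pose in the hand.

Run:
```python
from h import *
im,d,P,K,k=load('w4');W=cloud(d,P,K,k)
s=bot.read_state();R=np.array(s['tcp_rot']);t=np.array(s['position'])
Q=(W-t)@R*1000
for c in(285,300,320,340,355):
    for r in range(200,252,4): print(c,r,Q[r,c].round(1))
for r in(212,222,235,243):
    row=Q[r];m=(np.abs(row[:,2])<30)&(row[:,0]<-5)&(row[:,1]<40)&(np.arange(640)>265)&(np.arange(640)<375);print(r,row[m][:,2].min(),row[m][:,2].max(),row[m][[0,-1]].round(1))
b=(np.array([.6087,-.1462,.0693])-t)@R*1000
print('ball in tool',b,'heading tool',np.degrees(np.arctan2(-R[1,0],-R[0,0])))
# plate heading by side edges lines
im2=im.copy()
p=W[60:200,260:390].reshape(-1,3)
for zlo,zhi in((.036,.047),(.007,.017)):
    q=p[(p[:,2]>zlo)&(p[:,2]<zhi)];
    L=[];Rr=[]
    for x in np.arange(.575,.65,.005):
        e=q[np.abs(q[:,0]-x)<.003]
        if len(e)>20:L.append((x,e[:,1].min()));Rr.append((x,e[:,1].max()))
    for E in(L,Rr):
        E=np.array(E);f=np.polyfit(E[:,0],E[:,1],1);print(zlo,np.degrees(np.arctan(f[0])),np.polyval(f,.6087))
```

```text
285 200 [ 10.1 157.3 -39.6]
285 204 [ 14.3 156.2 -39.6]
285 208 [-21.2  21.7 -22.2]
285 212 [-21.3  13.6 -21.2]
285 216 [-21.    7.2 -20.4]
285 220 [-21.4  -0.5 -19.5]
285 224 [-21.1  -5.7 -18.8]
285 228 [nan nan nan]
285 232 [-19.7 -13.2 -18. ]
285 236 [-17.7 -13.2 -18. ]
285 240 [-15.7 -13.2 -18.1]
285 244 [-13.4 -12.8 -18.2]
285 248 [-11.8 -13.8 -18.1]
300 200 [  2.  127.1 -21.1]
300 204 [  5.6 125.7 -21.1]
300 208 [-21.2  22.  -13.3]
300 212 [-21.4  13.3 -12.7]
300 216 [-21.5   5.8 -12.2]
300 220 [-21.7  -1.3 -11.7]
300 224 [-21.6  -7.1 -11.2]
300 228 [-21.5 -12.5 -10.9]
300 232 [-19.4 -12.3 -10.9]
300 236 [-17.8 -13.4 -10.9]
300 240 [-15.8 -13.5 -10.9]
300 244 [-13.6 -13.2 -11. ]
300 248 [-12.4 -15.  -10.9]
320 200 [  1.9 126.6  -1.7]
320 204 [  5.6 125.6  -1.7]
320 208 [-21.5  20.9  -1.4]
320 212 [-21.3  13.7  -1.4]
320 216 [-21.5   5.7  -1.4]
320 220 [-21.5  -0.8  -1.4]
320 224 [-21.4  -6.6  -1.4]
320 228 [-21.5 -12.5  -1.4]
320 232 [-19.8 -13.3  -1.4]
320 236 [-18.1 -14.1  -1.4]
320 240 [-15.4 -12.6  -1.4]
320 244 [-13.8 -13.5  -1.4]
320 248 [-12.  -14.2  -1.4]
340 200 [  1.7
[... 622 characters left out ...]
  15.3]
355 240 [-16.1 -14.1  15.3]
355 244 [-13.3 -12.5  15.5]
355 248 [-11.4 -12.8  15.6]
212 -22.916962247914324 19.82921235078676 [[-21.2  14.  -22.9]
 [-21.7  12.3  19.8]]
222 -22.717560738454704 19.88204786898554 [[-21.2  -3.  -22.7]
 [-21.4  -3.4  19.9]]
235 -29.729229147645952 28.50005932277494 [[ -9.7   7.9 -29.7]
 [ -9.9   7.6  28.5]]
243 -29.424769468477646 26.654038361965306 [[ -9.5  -2.7 -29.4]
 [ -9.6  -2.7  26.7]]
ball in tool [-72.37089677  99.25575965   2.09587366] heading tool 4.062506449213085
0.036 3.908034735798795 -0.17902433390014608
0.036 -0.4861477919800804 -0.11443812150797442
0.007 3.9033609931212303 -0.19591423425431945
0.007 3.9902960285000106 -0.0964032942573454
```

Call:
{"name": "jog_arm", "arguments": {
  "motion": [0, 10, 1, 0, 0, 0, 0, 25, 3, 0, 0, 0, 0, 38, 3.5, 0, 0, 0, 0, 45, 3.5, 0, 0, 0, 0, 47, 3.5, 0, 0, 0, 0, 47, 3.5, 0, 0, 0, 0, 47, 3.5, 0, 0, 0]
}}

```text
time_s: 8.5
position: [0.5368, -0.1537, 0.122]
tcp_rot: [[-0.998, 0.001, 0.07], [-0.07, -0.0, -0.998], [-0.001, -1.0, 0.001]]
force: [0.1, -0.6, -2.8]
opening: 0.503
```

Run:
```python
from h import *
st();cap('wrist','w5')
im,d,P,K,k=load('w5');W=cloud(d,P,K,k)
s=bot.read_state();R=np.array(s['tcp_rot']);t=np.array(s['position'])
c,n,e=sphere(W,(.6087,-.1475),.062,.025);print(c,n,e)
print('ball in tool',(c-t)@R*1000)
Q=(W-t)@R*1000
f=Q[208:228,270:370].reshape(-1,3);f=f[(f[:,0]>-25)&(f[:,0]<-18)]
print('front',np.median(f,0),f[:,2].min(),f[:,2].max(),'ymax',f[:,1].max())
g=cv2.cvtColor(im,cv2.COLOR_RGB2GRAY)
```

```text
{'time_s': 8.5, 'joint_positions': [-27.444, 35.04, 97.854, -0.0, 47.048, 58.557], 'position': [0.537, -0.154, 0.122], 'tcp_rot': [[-0.998, 0.001, 0.07], [-0.07, -0.0, -0.998], [-0.001, -1.0, 0.001]], 'force': [0.121, -0.55, -2.842], 'moment': [0.057, -0.127, -0.012], 'opening': 0.503}
[ 0.60879215 -0.14621262  0.06924156] 1720 0.0004758537868300962
ball in tool [-72.33134321  52.85390876  -2.4098122 ]
front [-21.45084021   2.56907445  -1.06726063] -22.75093409447481 20.77222209561007 ymax 23.266848799988367
```

View pics/w5.png

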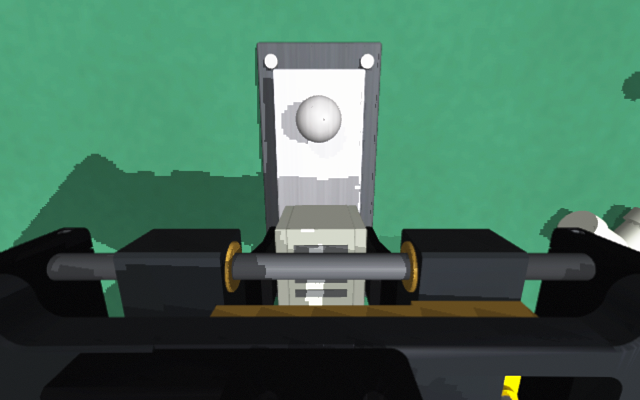

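Call:
{"name": "jog_arm", "arguments": {
  "motion": [-10, 0, -1.2, 0, 0, 0, -20, 0, -1.2, 0, 0, 0, -20, 0, -1.2, 0, 0, 0, -20, 0, -1.2, 0, 0, 0, -20, 0, -1.2, 0, 0, 0, -20, 0, -1.2, 0, 0, 0]
}}

```text
time_s: 9.3
position: [0.556, -0.1509, 0.1215]
tcp_rot: [[-0.998, -0.0, 0.07], [-0.07, 0.0, -0.998], [0.0, -1.0, -0.0]]
force: [0.1, -0.3, -1.4]
opening: 0.499
```

Run:
```python
from h import *
for i in range(2):
    s=st();cap('wrist','w6')
    im,d,P,K,k=load('w6');W=cloud(d,P,K,k)
    R=np.array(s['tcp_rot']);t=np.array(s['position'])
    c,n,e=sphere(W,(.6087,-.1475),.062,.025);print(c,n,e)
    print('ball in tool',(c-t)@R*1000)
    Q=(W-t)@R*1000
    f=Q[208:228,270:370].reshape(-1,3);f=f[(f[:,0]>-25)&(f[:,0]<-18)]
    print('front',np.median(f,0),f[:,2].min(),f[:,2].max(),'ymax',f[:,1].max())
    p=W[40:200,240:400].reshape(-1,3);q=p[(p[:,2]>.007)&(p[:,2]<.017)]
    L=[];Rr=[]
    for x in np.arange(.60,.66,.005):
        e=q[np.abs(q[:,0]-x)<.003]
        if len(e)>20:L.append((x,e[:,1].min()));Rr.append((x,e[:,1].max()))
    for E in(L,Rr):
        E=np.array(E);ff=np.polyfit(E[:,0],E[:,1],1);print(np.degrees(np.arctan(ff[0])),np.polyval(ff,.6087))
```

```text
{'time_s': 9.3, 'joint_positions': [-26.289, 36.111, 95.197, -0.001, 48.715, 59.718], 'position': [0.556, -0.151, 0.122], 'tcp_rot': [[-0.998, -0.0, 0.07], [-0.07, 0.0, -0.998], [0.0, -1.0, -0.0]], 'force': [0.059, -0.313, -1.427], 'moment': [0.056, -0.104, 0.023], 'opening': 0.499}
[ 0.60532062 -0.14666569  0.09963039] 2969 0.03292158622044534
ball in tool [-49.47432242  21.85250153  -0.76317213]
front [-21.44532212   2.5816933   -1.10839643] -22.785749061818084 20.729725139816807 ymax 23.780404445588736
4.020129322163969 -0.1960668674941626
3.761904117945328 -0.09640432351399857
{'time_s': 9.35, 'joint_positions': [-26.29, 36.11, 95.19, 0.0, 48.716, 59.72], 'position': [0.556, -0.151, 0.122], 'tcp_rot': [[-0.998, -0.0, 0.07], [-0.07, 0.0, -0.998], [0.0, -1.0, -0.0]], 'force': [0.255, 0.207, -1.788], 'moment': [0.042, -0.079, -0.018], 'opening': 0.504}
[ 0.60527966 -0.14673041  0.09982269] 3001 0.03275487762731395
ball in tool [-49.35833769  21.70454775  -0.75266536]
front [-21.44165928   2.58181477  -1.10477597] -22.693620138100638 20.659558216827026 ymax 22.903267995432195
4.083541202707183 -0.19608169066818026
3.71741102639002 -0.09633251537300028
```

View pics/w6.png

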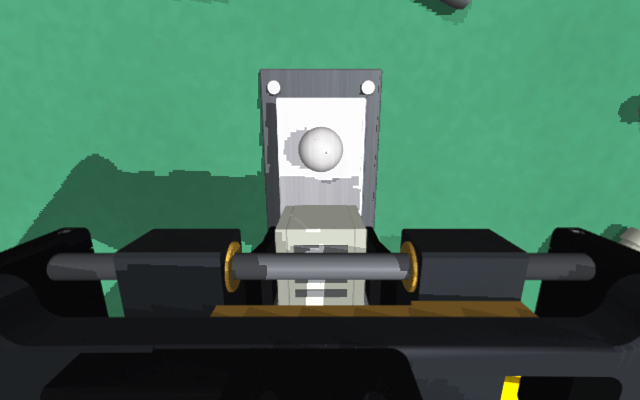

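Run:
```python
from h import *
s=bot.read_state();R=np.array(s['tcp_rot']);t=np.array(s['position'])
im,d,P,K,k=load('w6');W=cloud(d,P,K,k);Wb=W[120:178,290:350].copy();Wb[Wb[...,2]>.09]=np.nan
c,n,e=sphere(Wb,(.6087,-.1465),.062,.025);print(c,n,e,(c-t)@R*1000)
```

```text
[ 0.60879742 -0.14620355  0.06926838] 1604 0.0004686102046272486 [-52.86555956  52.28481935  -1.07319059]
```

Laterally aligned: ball at tool z -1.07, housing centre -1.05. I'll go forward 53.4 mm over the ball, then descend in steps.

Call:
{"name": "jog_arm", "arguments": {
  "motion": [-15, 0, 0, 0, 0, 0, -35, 0, 0, 0, 0, 0, -48, 0, 0, 0, 0, 0, -53.4, 0, 0, 0, 0, 0, -53.4, 0, 0, 0, 0, 0, -53.4, 0, 0, 0, 0, 0, -53.4, 0, 0, 0, 0, 0]
}}

```text
time_s: 10.28
position: [0.609, -0.1472, 0.1215]
tcp_rot: [[-0.998, -0.001, 0.069], [-0.069, 0.0, -0.998], [0.001, -1.0, -0.0]]
force: [0.1, 0.9, -2.7]
opening: 0.502
```

Run:
```python
from h import *
s=st();R=np.array(s['tcp_rot']);t=np.array(s['position'])
print('ball in tool',(np.array([.6088,-.1462,.0693])-t)@R*1000,'want .55, -, -1.05')
cap('scene','s7');im=load('s7')[0];cv2.imwrite('pics/s7c.png',cv2.resize(im[120:280,200:380],None,fx=4,fy=4,interpolation=2)[:,:,::-1])
```

```text
{'time_s': 10.275, 'joint_positions': [-23.791, 39.104, 87.58, -0.004, 53.358, 62.227], 'position': [0.609, -0.147, 0.122], 'tcp_rot': [[-0.998, -0.001, 0.069], [-0.069, 0.0, -0.998], [0.001, -1.0, -0.0]], 'force': [0.056, 0.879, -2.706], 'moment': [0.068, -0.08, -0.009], 'opening': 0.502}
ball in tool [ 0.08530012 52.22366551 -0.98461366] want .55, -, -1.05
```

View pics/s7c.png

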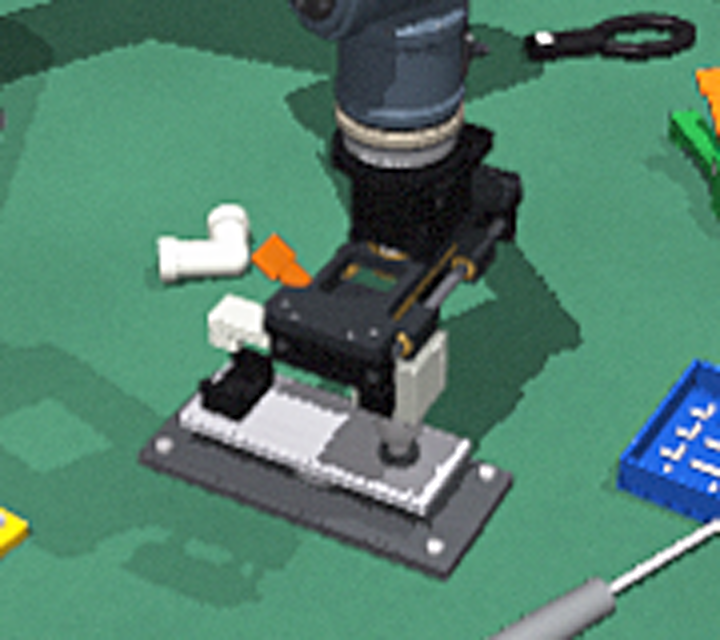

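The coupler sits over the ball (crop 400,430) and its tail over the rest (crop 237,385). I'll start down gently.

Call:
{"name": "jog_arm", "arguments": {
  "motion": [-0.4, 3, 0, 0, 0, 0, -0.4, 7, 0, 0, 0, 0, -0.4, 11, 0, 0, 0, 0, -0.4, 14, 0, 0, 0, 0, -0.4, 14, 0, 0, 0, 0, -0.4, 14, 0, 0, 0, 0]
}}

```text
time_s: 11.08
position: [0.6101, -0.1472, 0.1076]
tcp_rot: [[-0.998, 0.0, 0.07], [-0.07, -0.0, -0.998], [-0.0, -1.0, 0.0]]
force: [-0.4, -0.8, -3.1]
opening: 0.502
```

Call:
{"name": "jog_arm", "arguments": {
  "motion": [0, 2, 0, 0, 0, 0, 0, 4, 0, 0, 0, 0, 0, 6, 0, 0, 0, 0, 0, 8, 0, 0, 0, 0, 0, 9, 0, 0, 0, 0, 0, 9, 0, 0, 0, 0, 0, 9, 0, 0, 0, 0]
}}

```text
time_s: 11.95
position: [0.61, -0.1472, 0.0986]
tcp_rot: [[-0.998, 0.0, 0.07], [-0.07, -0.0, -0.998], [-0.0, -1.0, 0.0]]
force: [-0.9, -0.2, -2.3]
opening: 0.502
```

Call:
{"name": "jog_arm", "arguments": {
  "motion": [0, 1, 0, 0, 0, 0, 0, 2, 0, 0, 0, 0, 0, 3, 0, 0, 0, 0, 0, 4, 0, 0, 0, 0, 0, 4, 0, 0, 0, 0]
}}

```text
time_s: 12.58
position: [0.6101, -0.1471, 0.0948]
tcp_rot: [[-0.998, 0.0, 0.07], [-0.07, 0.0, -0.998], [-0.0, -1.0, 0.0]]
force: [-1.2, 0.4, 0.2]
opening: 0.504
```

Call:
{"name": "jog_arm", "arguments": {
  "motion": [0, 0.5, 0, 0, 0, 0, 0, 1, 0, 0, 0, 0, 0, 1.5, 0, 0, 0, 0, 0, 1.5, 0, 0, 0, 0]
}}

```text
time_s: 13.08
position: [0.6103, -0.1472, 0.0935]
tcp_rot: [[-0.998, 0.001, 0.07], [-0.07, -0.0, -0.998], [-0.001, -1.0, 0.0]]
force: [-1.2, 1.7, 4.5]
opening: 0.501
```

Call:
{"name": "jog_arm", "arguments": {
  "motion": [0, 0.5, 0, 0, 0, 0, 0, 1, 0, 0, 0, 0, 0, 1.5, 0, 0, 0, 0, 0, 1.5, 0, 0, 0, 0]
}}

```text
time_s: 13.58
position: [0.6106, -0.1474, 0.0918]
tcp_rot: [[-0.998, 0.001, 0.07], [-0.07, -0.0, -0.998], [-0.001, -1.0, 0.001]]
force: [-0.1, 0.9, 6.5]
opening: 0.503
```

Call:
{"name": "jog_arm", "arguments": {
  "motion": [0, 0.5, 0, 0, 0, 0, 0, 1, 0, 0, 0, 0, 0, 1.5, 0, 0, 0, 0, 0, 1.5, 0, 0, 0, 0]
}}

```text
time_s: 14.08
position: [0.6106, -0.1472, 0.0901]
tcp_rot: [[-0.998, 0.001, 0.07], [-0.07, -0.0, -0.998], [-0.001, -1.0, 0.0]]
force: [1.9, 1.7, 4.1]
opening: 0.506
```

Call:
{"name": "jog_arm", "arguments": {
  "motion": [0, 0.7, 0, 0, 0, 0, 0, 1.4, 0, 0, 0, 0, 0, 2, 0, 0, 0, 0, 0, 2, 0, 0, 0, 0]
}}

```text
time_s: 14.58
position: [0.6102, -0.1472, 0.0879]
tcp_rot: [[-0.998, 0.001, 0.07], [-0.07, -0.0, -0.998], [-0.0, -1.0, 0.0]]
force: [2.5, 2.2, 2.0]
opening: 0.502
```

Call:
{"name": "jog_arm", "arguments": {
  "motion": [0, 0.7, 0, 0, 0, 0, 0, 1.4, 0, 0, 0, 0, 0, 2, 0, 0, 0, 0, 0, 2, 0, 0, 0, 0]
}}

```text
time_s: 15.08
position: [0.6094, -0.1472, 0.0854]
tcp_rot: [[-0.998, -0.001, 0.07], [-0.07, 0.0, -0.998], [0.001, -1.0, -0.0]]
force: [2.0, -0.0, -1.8]
opening: 0.504
```

Call:
{"name": "jog_arm", "arguments": {
  "motion": [0, 0.7, 0, 0, 0, 0, 0, 1.4, 0, 0, 0, 0, 0, 2, 0, 0, 0, 0, 0, 2, 0, 0, 0, 0]
}}

```text
time_s: 15.58
position: [0.6091, -0.147, 0.0832]
tcp_rot: [[-0.998, -0.002, 0.07], [-0.07, 0.001, -0.998], [0.002, -1.0, -0.001]]
force: [0.0, 0.1, -4.9]
opening: 0.502
```

Call:
{"name": "jog_arm", "arguments": {
  "motion": [0, 0.7, 0, 0, 0, 0, 0, 1.4, 0, 0, 0, 0, 0, 2, 0, 0, 0, 0, 0, 2, 0, 0, 0, 0]
}}

```text
time_s: 16.08
position: [0.6095, -0.1471, 0.0817]
tcp_rot: [[-0.998, -0.001, 0.07], [-0.07, 0.0, -0.998], [0.001, -1.0, -0.0]]
force: [-2.5, -0.1, -4.3]
opening: 0.508
```

Call:
{"name": "jog_arm", "arguments": {
  "motion": [0, 0.5, 0, 0, 0, 0, 0, 1, 0, 0, 0, 0, 0, 1, 0, 0, 0, 0]
}}

```text
time_s: 16.45
position: [0.61, -0.1471, 0.0811]
tcp_rot: [[-0.998, -0.0, 0.07], [-0.07, 0.0, -0.998], [0.0, -1.0, -0.0]]
force: [-1.5, -0.3, -4.1]
opening: 0.506
```

Call:
{"name": "jog_arm", "arguments": {
  "motion": [0, 0.5, 0, 0, 0, 0, 0, 1, 0, 0, 0, 0, 0, 1, 0, 0, 0, 0]
}}

```text
time_s: 16.82
position: [0.6101, -0.1471, 0.0806]
tcp_rot: [[-0.998, 0.0, 0.07], [-0.07, -0.0, -0.998], [-0.0, -1.0, 0.0]]
force: [-2.4, 1.2, 1.9]
opening: 0.506
```

Call:
{"name": "jog_arm", "arguments": {
  "motion": [0, 0.5, 0, 0, 0, 0, 0, 1, 0, 0, 0, 0, 0, 1, 0, 0, 0, 0]
}}

```text
time_s: 17.2
position: [0.6101, -0.1471, 0.08]
tcp_rot: [[-0.998, 0.0, 0.07], [-0.07, -0.0, -0.998], [-0.0, -1.0, 0.0]]
force: [-3.7, 1.3, 6.0]
opening: 0.506
```

Call:
{"name": "jog_arm", "arguments": {
  "motion": [0, 0.5, 0, 0, 0, 0, 0, 1, 0, 0, 0, 0, 0, 1, 0, 0, 0, 0]
}}

```text
time_s: 17.58
position: [0.6101, -0.1471, 0.0795]
tcp_rot: [[-0.998, 0.0, 0.07], [-0.07, -0.0, -0.998], [-0.0, -1.0, 0.0]]
force: [-3.8, 1.9, 9.2]
opening: 0.503
```

Run:
```python
from h import *
st();cap('scene','s8');im=load('s8')[0];cv2.imwrite('pics/s8c.png',cv2.resize(im[140:280,200:380],None,fx=4,fy=4,interpolation=2)[:,:,::-1])
```

```text
{'time_s': 17.575, 'joint_positions': [-23.747, 42.616, 88.606, 0.001, 48.753, 62.253], 'position': [0.61, -0.147, 0.08], 'tcp_rot': [[-0.998, 0.0, 0.07], [-0.07, -0.0, -0.998], [-0.0, -1.0, 0.0]], 'force': [-3.754, 1.886, 9.208], 'moment': [0.225, 0.755, -0.044], 'opening': 0.503}
```

View pics/s8c.png

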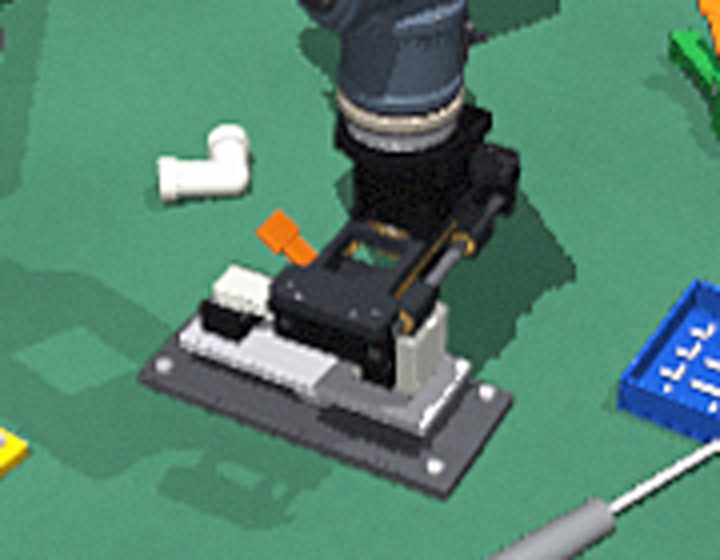

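Tail (crop 237,290) lies between the cheeks and the housing is down. I'll release and rise.

Call:
{"name": "jog_arm", "arguments": {
  "motion": [0, 0, 0, 0, 0, 0, 0, 0, 0, 0, 0, 0, 0, 0, 0, 0, 0, 0, 0, 0, 0, 0, 0, 0, 0, 0, 0, 0, 0, 0, 0, 0, 0, 0, 0, 0],
  "gripper": 1
}}

```text
time_s: 18.38
position: [0.61, -0.1472, 0.078]
tcp_rot: [[-0.998, 0.0, 0.07], [-0.07, -0.0, -0.998], [-0.0, -1.0, 0.0]]
force: [0.0, 0.1, -0.8]
opening: 0.991
```

Call:
{"name": "jog_arm", "arguments": {
  "motion": [0, -5, 0, 0, 0, 0, 0, -20, 0, 0, 0, 0, 0, -50, 0, 0, 0, 0, 20, -80, 0, 0, 0, 0, 50, -110, 0, 0, 0, 0, 80, -125, 0, 0, 0, 0, 95, -130, 0, 0, 0, 0, 95, -130, 0, 0, 0, 0, 95, -130, 0, 0, 0, 0, 95, -130, 0, 0, 0, 0]
}}

```text
time_s: 19.62
position: [0.5159, -0.1538, 0.2074]
tcp_rot: [[-0.998, -0.0, 0.07], [-0.07, 0.0, -0.998], [0.0, -1.0, -0.0]]
force: [-0.8, -0.6, 0.0]
opening: 1.002
```

Run:
```python
from h import *
st();cap('wrist','w9');cap('scene','s9');im=load('s9')[0];cv2.imwrite('pics/s9c.png',cv2.resize(im[160:280,200:380],None,fx=4,fy=4,interpolation=2)[:,:,::-1])
```

```text
{'time_s': 19.625, 'joint_positions': [-28.504, 26.417, 96.78, 0.009, 56.827, 57.472], 'position': [0.516, -0.154, 0.207], 'tcp_rot': [[-0.998, -0.0, 0.07], [-0.07, 0.0, -0.998], [0.0, -1.0, -0.0]], 'force': [-0.759, -0.577, 0.023], 'moment': [0.022, -0.033, 0.02], 'opening': 1.002}
```

View pics/w9.png

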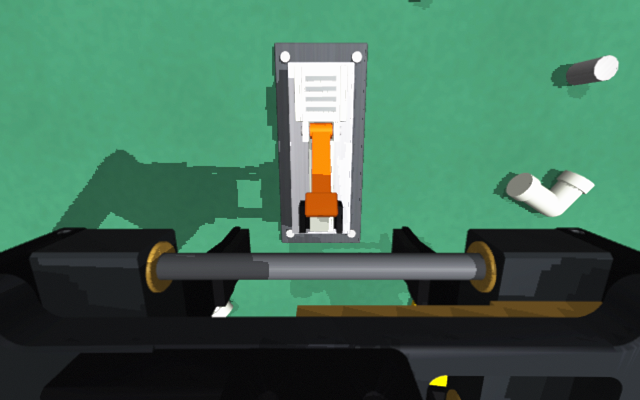

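View pics/s9c.png

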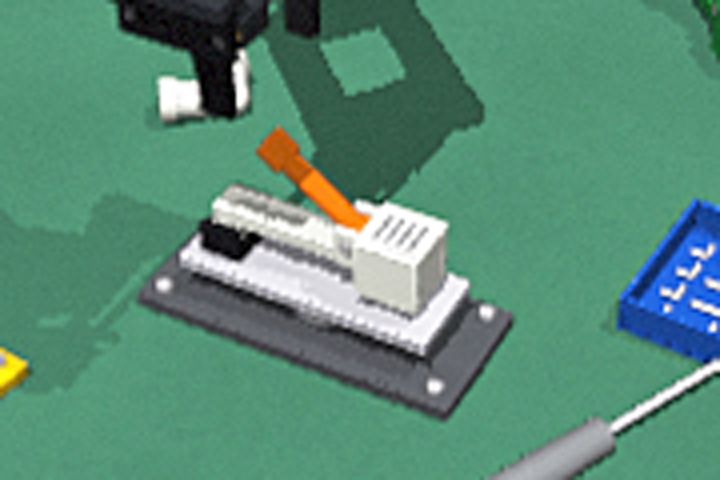

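The coupler stands on the ball with its tail between the cheeks (wrist 320,222) and the lever up (pad 322,205). Next I check height and levelness, and measure the pad.

Run:
```python
from h import *
s=bot.read_state();R=np.array(s['tcp_rot']);t=np.array(s['position'])
im,d,P,K,k=load('w9');W=cloud(d,P,K,k);Q=(W-t)@R*1000
hsv=cv2.cvtColor(im,cv2.COLOR_RGB2HSV)
top=W[66:118,298:346].reshape(-1,3);top=top[(top[:,2]>.085)&(top[:,2]<.115)]
A=np.c_[top[:,:2]-top[:,:2].mean(0),np.ones(len(top))];co=np.linalg.lstsq(A,top[:,2],rcond=None)[0]
print('housing top z',np.median(top[:,2]),'slope deg',np.degrees(np.arctan(co[:2])),len(top),'expected',.0693-.017+.042)
q=(top-t)@R*1000;print('housing tool x',q[:,0].min(),q[:,0].max(),'z',q[:,2].min(),q[:,2].max(), cv2.minAreaRect((top[:,:2]*1000).astype(np.float32)))
m=(hsv[...,0]<20)&(hsv[...,1]>150)&(hsv[...,2]>90);m[:,:290]=0;m[:,360:]=0;m[225:]=0
for r in range(124,218,6):
    a=Q[r][m[r]]
    if len(a):print(r,np.median(a,0).round(1),a[:,2].min().round(1),a[:,2].max().round(1),(np.median(W[r][m[r]][:,2])*1000).round(1))
# foot
print('foot',W[218:228,312:328].reshape(-1,3).mean(0), Q[222,320])
```

```text
housing top z 0.09443144173976076 slope deg [-0.13175924  0.05208209] 2487 expected 0.0943
housing tool x -115.47510413801123 -75.23069260264238 z -19.960013301835104 20.052263190737417 ((610.6704711914062, -146.98953247070312), (40.22031021118164, 40.01493835449219), 4.133401393890381)
124 [-69.5 119.6  -0.8] -10.1 8.4 87.7
130 [-64.4 116.4 -10. ] -10.0 -10.0 90.9
136 [-59.4 114.7  -0.8] -10.1 8.5 92.6
142 [-54.5 110.4  -0.8] -8.1 6.5 96.9
148 [-49.7 107.1  -0.8] -8.1 6.5 100.3
154 [-45.  103.3  -0.8] -8.0 6.4 104.0
160 [-40.3 100.   -0.8] -7.9 6.3 107.3
166 [-35.7  97.   -0.4] -7.9 7.2 110.4
172 [-31.3  93.2  -0.4] -7.8 7.1 114.2
178 [-26.9  89.9  -0.8] -7.8 6.1 117.4
184 [nan nan nan] nan nan nan
190 [-18.3  83.5  -0.4] -7.6 6.8 123.8
196 [nan nan nan] nan nan nan
202 [-10.1  76.8  -0.4] -13.0 12.3 130.6
208 [nan nan nan] nan nan nan
214 [-1.9 71.4 -0.4] -12.9 12.2 135.9
foot [nan nan nan] [ 25.34854375 130.32206137  -1.2854892 ]
```

Housing top is at z 0.0944 (expected 0.0943 when home), with slope under 0.15°, so it is home and level. Next I close the fingers and come over the pad.

Call:
{"name": "jog_arm", "arguments": {
  "motion": [0, 0, 0, 0, 0, 0, 0, 0, 0, 0, 0, 0, 0, 0, 0, 0, 0, 0, 0, 0, 0, 0, 0, 0, 0, 0, 0, 0, 0, 0, 0, 0, 0, 0, 0, 0, 0, 0, 0, 0, 0, 0, -2, 5, 0.5, 0, 0, 0, -5, 20, 0.7, 0, 0, 0, -8, 34, 0.7, 0, 0, 0, -8, 41, 0.7, 0, 0, 0, -8, 42, 0.7, 0, 0, 0, -8, 42, 0.7, 0, 0, 0, -8, 42, 0.7, 0, 0, 0],
  "gripper": 0
}}

```text
time_s: 21.48
position: [0.5235, -0.1541, 0.1665]
tcp_rot: [[-0.998, 0.001, 0.07], [-0.07, -0.0, -0.998], [-0.001, -1.0, 0.001]]
force: [0.7, 0.4, -0.1]
opening: 0.005
```

Run:
```python
from h import *
st();cap('wrist','w10');cap('scene','s10');im=load('s10')[0];cv2.imwrite('pics/s10c.png',cv2.resize(im[140:280,200:380],None,fx=4,fy=4,interpolation=2)[:,:,::-1])
```

```text
{'time_s': 21.475, 'joint_positions': [-28.137, 30.309, 97.889, -0.0, 51.745, 57.865], 'position': [0.523, -0.154, 0.166], 'tcp_rot': [[-0.998, 0.001, 0.07], [-0.07, -0.0, -0.998], [-0.001, -1.0, 0.001]], 'force': [0.703, 0.449, -0.148], 'moment': [-0.02, -0.037, -0.034], 'opening': 0.005}
```

View pics/w10.png

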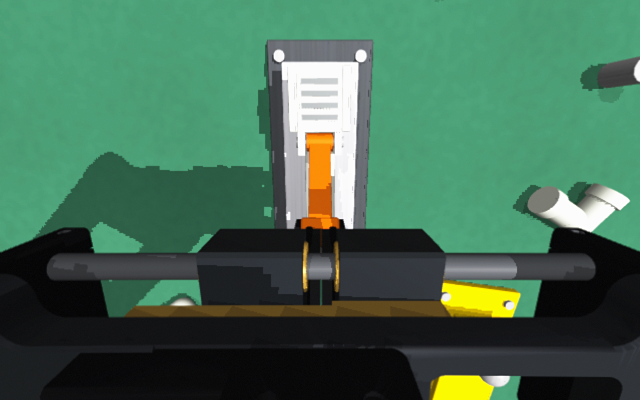

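View pics/s10c.png

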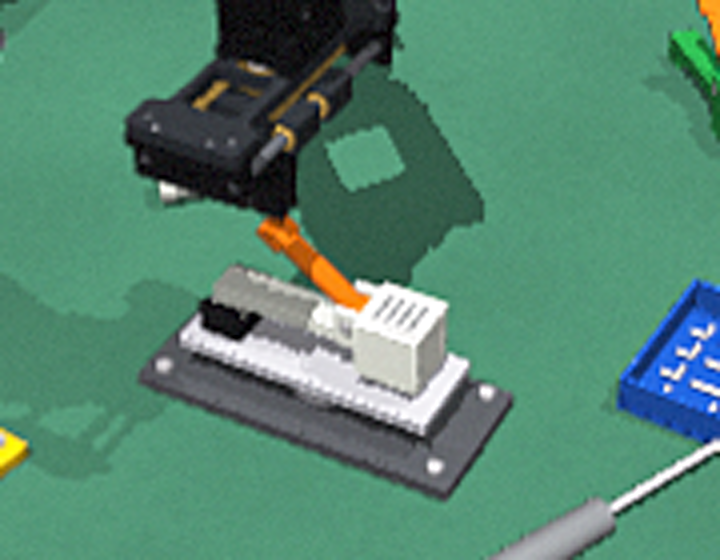

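The closed fingertips are right over the pad (wrist 320,225; crop 280,218). I press along the arc, checking force.

Call:
{"name": "jog_arm", "arguments": {
  "motion": [0, 4, 0, 0, 0, 0, 0.5, 8, 0, 0, 0, 0, 2, 11, 0, 0, 0, 0, 3.5, 14, 0, 0, 0, 0, 5.4, 17, 0, 0, 0, 0]
}}

```text
time_s: 22.2
position: [0.5167, -0.1544, 0.1492]
tcp_rot: [[-0.998, -0.002, 0.07], [-0.07, -0.0, -0.998], [0.002, -1.0, -0.0]]
force: [-2.7, -0.7, 5.9]
opening: 0.008
```

Call:
{"name": "jog_arm", "arguments": {
  "motion": [1.5, 3, 0, 0, 0, 0, 3, 6, 0, 0, 0, 0, 4.3, 9.3, 0, 0, 0, 0, 5.3, 12.4, 0, 0, 0, 0, 6.3, 16, 0, 0, 0, 0, 7.2, 19.5, 0, 0, 0, 0, 8, 23, 0, 0, 0, 0, 8.5, 26, 0, 0, 0, 0]
}}

```text
time_s: 23.2
position: [0.5092, -0.1548, 0.1227]
tcp_rot: [[-0.998, -0.0, 0.07], [-0.07, 0.0, -0.998], [0.0, -1.0, -0.0]]
force: [-2.6, -0.7, 3.3]
opening: 0.004
```

Call:
{"name": "jog_arm", "arguments": {
  "motion": [0.5, 3, 0, 0, 0, 0, 0.8, 6, 0, 0, 0, 0, 1, 9, 0, 0, 0, 0, 1, 11, 0, 0, 0, 0, 1, 12, 0, 0, 0, 0, 1, 12, 0, 0, 0, 0]
}}

```text
time_s: 23.95
position: [0.5084, -0.155, 0.111]
tcp_rot: [[-0.998, 0.0, 0.07], [-0.07, 0.0, -0.998], [-0.0, -1.0, 0.0]]
force: [-2.1, -0.5, 3.7]
opening: 0.005
```

Expected stop is at TCP z ≈ 0.109. I'll continue in small steps.

Call:
{"name": "jog_arm", "arguments": {
  "motion": [0, 1, 0, 0, 0, 0, 0, 2, 0, 0, 0, 0, 0, 2, 0, 0, 0, 0]
}}

```text
time_s: 24.32
position: [0.5085, -0.155, 0.1099]
tcp_rot: [[-0.998, 0.001, 0.07], [-0.07, -0.0, -0.998], [-0.001, -1.0, 0.0]]
force: [-2.8, 0.9, 9.7]
opening: 0.004
```

Call:
{"name": "jog_arm", "arguments": {
  "motion": [0, 0.5, 0, 0, 0, 0, 0, 1, 0, 0, 0, 0, 0, 1, 0, 0, 0, 0]
}}

```text
time_s: 24.7
position: [0.5085, -0.1551, 0.1093]
tcp_rot: [[-0.998, 0.001, 0.07], [-0.07, -0.0, -0.998], [-0.001, -1.0, 0.001]]
force: [-4.9, 0.3, 12.2]
opening: 0.005
```

Call:
{"name": "jog_arm", "arguments": {
  "motion": [0, 0.5, 0, 0, 0, 0, 0, 1, 0, 0, 0, 0, 0, 1, 0, 0, 0, 0]
}}

```text
time_s: 25.08
position: [0.5085, -0.155, 0.1087]
tcp_rot: [[-0.998, 0.001, 0.07], [-0.07, -0.001, -0.998], [-0.001, -1.0, 0.001]]
force: [-3.9, 1.8, 15.4]
opening: 0.003
```

Call:
{"name": "jog_arm", "arguments": {
  "motion": [0, -4, 0, 0, 0, 0, 0, -20, 0, 0, 0, 0, 0, -50, 0, 0, 0, 0, 8, -80, 0, 0, 0, 0, 10, -100, 0, 0, 0, 0, 10, -100, 0, 0, 0, 0, 10, -100, 0, 0, 0, 0]
}}

```text
time_s: 25.95
position: [0.4984, -0.1556, 0.2067]
tcp_rot: [[-0.998, -0.0, 0.07], [-0.07, 0.0, -0.998], [0.0, -1.0, -0.0]]
force: [-0.5, 0.3, -0.1]
opening: 0.009
```

```bash
cat > chk.py <<'E'
from h import *
import sys
n=sys.argv[1]
s=st();cap('wrist','w'+n);cap('scene','s'+n);im=load('s'+n)[0];cv2.imwrite(f'pics/s{n}c.png',cv2.resize(im[140:280,200:380],None,fx=4,fy=4,interpolation=2)[:,:,::-1])
R=np.array(s['tcp_rot']);t=np.array(s['position'])
im,d,P,K,k=load('w'+n);W=cloud(d,P,K,k)
m=(np.abs(W[...,0]-.61)<.03)&(np.abs(W[...,1]+.147)<.03)&(W[...,2]>.085)&(W[...,2]<.115);m[225:]=0
top=W[m];A=np.c_[top[:,:2]-top[:,:2].mean(0),np.ones(len(top))];co=np.linalg.lstsq(A,top[:,2],rcond=None)[0]
print('housing top',np.median(top[:,2]),'slope',np.degrees(np.arctan(co[:2])),top[:,:2].mean(0))
hsv=cv2.cvtColor(im,cv2.COLOR_RGB2HSV)
m=(hsv[...,0]<20)&(hsv[...,1]>150)&(hsv[...,2]>90)&(np.abs(W[...,1]+.152)<.03);m[228:]=0
X=[];Z=[]
for r in range(100,228,5):
    a=W[r][m[r]]
    if len(a):print(r,np.median(a,0).round(4))
E
python3 chk.py 11
```

```text
{'time_s': 25.95, 'joint_positions': [-29.615, 25.328, 99.088, 0.013, 55.591, 56.38], 'position': [0.498, -0.156, 0.207], 'tcp_rot': [[-0.998, -0.0, 0.07], [-0.07, 0.0, -0.998], [0.0, -1.0, -0.0]], 'force': [-0.52, 0.339, -0.142], 'moment': [-0.011, -0.018, 0.01], 'opening': 0.009}
housing top 0.09428089570842213 slope [2.76152329 0.37917018] [ 0.60694676 -0.14642977]
105 [ 0.583  -0.1482  0.0892]
110 [ 0.5786 -0.1451  0.0903]
115 [ 0.5749 -0.1492  0.0889]
120 [ 0.5711 -0.1551  0.0883]
125 [ 0.5661 -0.1441  0.0885]
130 [ 0.5619 -0.1444  0.0881]
135 [ 0.5577 -0.1455  0.0883]
140 [ 0.5533 -0.1449  0.088 ]
145 [ 0.549  -0.1457  0.0879]
150 [ 0.5447 -0.1482  0.0883]
155 [ 0.5404 -0.1498  0.0881]
160 [ 0.5357 -0.1488  0.088 ]
165 [ 0.5312 -0.1491  0.0881]
170 [ 0.5269 -0.1503  0.0885]
175 [ 0.5223 -0.1529  0.0879]
180 [ 0.5178 -0.1532  0.088 ]
185 [ 0.513  -0.1536  0.0885]
190 [ 0.5084 -0.1539  0.0888]
195 [ 0.5036 -0.1542  0.0887]
200 [ 0.4987 -0.1532  0.0884]
```

View pics/w11.png

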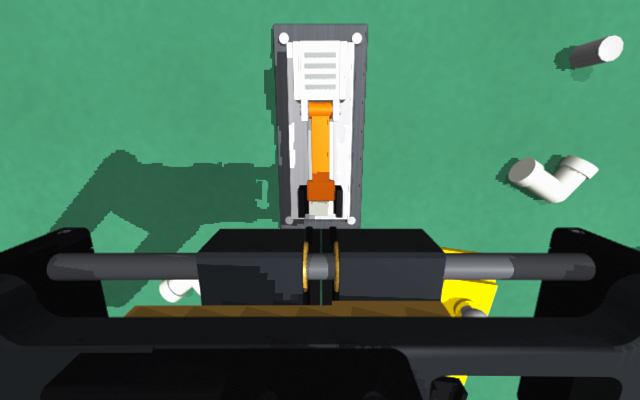

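View pics/s11c.png

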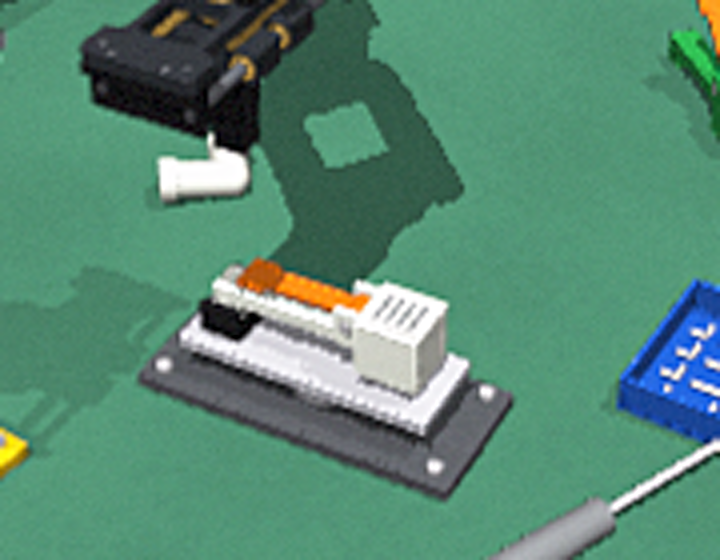

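The lever is flat (z 0.088 along its length, pad at wrist 320,190). The slope figure included lever pixels at the housing's rear, so I'll redo it on the housing top alone, from the same picture.

Run:
```python
from h import *
im,d,P,K,k=load('w11');W=cloud(d,P,K,k)
m=(np.abs(W[...,0]-.612)<.016)&(np.abs(W[...,1]+.147)<.016)&(W[...,2]>.085);m[225:]=0
top=W[m];A=np.c_[top[:,:2]-top[:,:2].mean(0),np.ones(len(top))];co=np.linalg.lstsq(A,top[:,2],rcond=None)[0]
print('housing top',np.median(top[:,2]),np.degrees(np.arctan(co[:2])),len(top))
bot.hand_in()
```

```text
housing top 0.09454083015400383 [-0.52906906  0.27520442] 1675
the job is handed in; nothing more can be done
```

The white coupler is on the dark jig's ball with its tail between the black cheeks, and its orange lever is pressed down and latched. I handed the job in at about 26 s of the 67 s allowed.

**Coupler:** I lowered it onto the ball and pushed it past the nubs with roughly 9 N. It then pulled itself down, and I pressed until about 12 N of resistance had built up before letting go. After release its top was at z = 94.4 mm, against 94.3 mm expected when home, and level within about 0.15°.

**Lever:** I pressed it down with closed fingertips along its arc until it met its stop, at a peak of about 15 N on the wrist. Afterwards its top stayed at about 88 mm along its length, so it lies level.

**Last checks:**
- With the arm clear, the housing top read 94.5 mm, with a fitted slope of 0.5° or less. I take that as depth noise.
- A first slope figure of 2.8° had wrongly included lever pixels, so I redid it on the housing top alone.
- I touched nothing else on the bench, but I did not re-measure the other objects at the end.

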